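Fill a biscuit box under the packing funnel

TASK

Push the white box along its rails until it stands squarely under the spout of the fixed funnel. Then lift the loaded scoop off the scale and tip all four biscuits through the funnel into the box. Set the empty scoop back level on the middle of the scale, and leave the bottle, the shaker and the mug standing where they are.

Things in the scene. Friction and masses are not known exactly. Their poses are not given: they have to be found in the camera images.
- station: Packing slide on the bench: steel base plate 160 x 400 x 8 mm with two steel rails and black end blocks (35 mm high). Origin: middle of the underside, on the bench. Its y axis runs along the rails, x across them towards the funnel's column, z up. Fixed; it may stand on the left or on the right, slightly turned.
- box (a joint): How far (m) the white box has been pushed along the rails, growing along the station's +y, from 0 to 0.24 (end stops). With reading q the middle of the box lies q - 0.08 m along the station's y from the station's origin. It always starts short of the funnel, which lies on its +y side. Pushing takes 2 to 4 N; it stays where it is left.
- box_in (a point): Middle of the inner floor of the white box, 39 mm above the bench. Box 150 x 150 mm outside, 140 x 140 mm inside, rim 114 mm above the bench, open on top. Axes as the station's.
- box_knob (a point): Middle of the upright black knob of the box, 85 mm above the bench: 24 mm in diameter, from 53 to 108 mm above the bench, on a steel tongue 34 mm wide (47 to 53 mm above the bench) that sticks out of the box's trailing (station -y) end. It stands 155 mm from the middle of the box along the station's -y, on the rails' middle line. Axes as the station's.
- spout_out (a point): Centre of the funnel's round outlet, 130 mm above the bench, inner diameter 118 mm. The funnel is fixed and stands straight over the rails' middle line; the outlet is a straight neck up to 152 mm, then a steel cone widening to the rim. Its steel column (30 mm square, 158 mm high) stands 125 mm to the station's +x side of the funnel's axis. Axes as the station's.
- spout_rim (a point): Centre of the funnel's open top, 225 mm above the bench, straight above the outlet; outer diameter 200 mm, wall 3 mm.
- scale_pan (a point): Middle of the top of the steel pan (170 x 170 mm) of the bench scale, 62 mm above the bench; white housing 190 x 180 mm below it. Fixed. Axes: x away from the scale's front, z up.
- scoop_grip (a point): Middle of the black handle of the aluminium scoop, 28 mm above the scoop's underside (90 mm above the bench while it stands on the scale): flat bar 20 mm wide, 14 mm thick, running along the scoop's x; 85 mm long, 42 mm of it behind and 43 mm in front of this point, where it meets the back wall. Axes: x from the handle towards the open mouth, z up out of the pan.
- scoop_floor (a point): Middle of the scoop's inner floor, 3 mm above its underside, 115 mm along the scoop's +x from the grip point. Scoop pan 145 mm long, 100 mm wide, with back and side walls 42 mm high. Axes as the grip's.
- scoop_mouth (a point): Middle of the scoop's open front lip, 8 mm above its underside, 211 mm along the scoop's +x from the grip point; the last 25 mm of the floor rise by 15 degrees, so biscuits stay in while the scoop is level and slide out when it is tipped mouth down by more than about 40 degrees.
- scoop: The scoop itself; origin at the middle of its underside, 115 mm along +x from the grip point and 28 mm below it; same axes. At the start it stands on the scale's pan, its handle jutting out roughly on the robot's side. About 0.13 kg, with 0.12 kg of biscuits in it.
- biscuit0_mid (a point): Centre of a baked round biscuit, 64 mm in diameter, 14 mm thick, 30 g; lies with three others in the scoop, in two stacks of two one behind the other. Its z axis is the disc's axis.
- biscuit1_mid (a point): Centre of a baked round biscuit, 64 mm in diameter, 14 mm thick, 30 g; lies with three others in the scoop, in two stacks of two one behind the other. Its z axis is the disc's axis.
- biscuit2_mid (a point): Centre of a baked round biscuit, 64 mm in diameter, 14 mm thick, 30 g; lies with three others in the scoop, in two stacks of two one behind the other. Its z axis is the disc's axis.
- biscuit3_mid (a point): Centre of a baked round biscuit, 64 mm in diameter, 14 mm thick, 30 g; lies with three others in the scoop, in two stacks of two one behind the other. Its z axis is the disc's axis.
- oil: Bystander: amber bottle, 62 mm in diameter, 200 mm high, on the bench beyond the scale. Origin at the middle of its foot.
- shaker: Bystander: steel shaker, 62 mm in diameter, 108 mm high, on the robot's side of the slide. Origin at the middle of its foot.
- mug: Bystander: white mug, 80 mm in diameter, 85 mm high, with a handle; in the middle, on the far side. Origin at the middle of its foot.
Mind the look-alikes: they are no part of the job. Leave any pink or purple look-alike of the part that bears biscuit2_mid alone.

How it is judged:
On the way, in this order (a step that is already met when the one before it is completed fails the run):
1. the box stands under the spout (middle within 15 mm of the spout's axis) with all four biscuits still in the scoop (horizontal distance between box_in and spout_out below 0.015 m and x of biscuit0_mid in the frame of scoop_floor between -0.1 and 0.1 m and y of biscuit0_mid in the frame of scoop_floor between -0.05 and 0.05 m and z of biscuit0_mid in the frame of scoop_floor between 0 and 0.08 m and x of biscuit1_mid in the frame of scoop_floor between -0.1 and 0.1 m and y of biscuit1_mid in the frame of scoop_floor between -0.05 and 0.05 m and z of biscuit1_mid in the frame of scoop_floor between 0 and 0.08 m and x of biscuit2_mid in the frame of scoop_floor between -0.1 and 0.1 m and y of biscuit2_mid in the frame of scoop_floor between -0.05 and 0.05 m and z of biscuit2_mid in the frame of scoop_floor between 0 and 0.08 m and x of biscuit3_mid in the frame of scoop_floor between -0.1 and 0.1 m and y of biscuit3_mid in the frame of scoop_floor between -0.05 and 0.05 m and z of biscuit3_mid in the frame of scoop_floor between 0 and 0.08 m and velocity of joint box between -0.02 and 0.02 m/s), for 0.2 s.
2. the scoop is tipped (more than 25 degrees) with its mouth over the funnel and the box under it (horizontal distance between box_in and spout_out below 0.015 m and angle between scoop_floor's own z axis and vertical above 0.44 rad and horizontal distance between scoop_mouth and spout_rim below 0.095 m and height (world z) of scoop_mouth above 0.15 m), for 0.05 s.
3. all four biscuits are in the box, still under the spout (horizontal distance between box_in and spout_out below 0.015 m and x of biscuit0_mid in the frame of box_in between -0.072 and 0.072 m and y of biscuit0_mid in the frame of box_in between -0.072 and 0.072 m and z of biscuit0_mid in the frame of box_in between 0 and 0.075 m and x of biscuit1_mid in the frame of box_in between -0.072 and 0.072 m and y of biscuit1_mid in the frame of box_in between -0.072 and 0.072 m and z of biscuit1_mid in the frame of box_in between 0 and 0.075 m and x of biscuit2_mid in the frame of box_in between -0.072 and 0.072 m and y of biscuit2_mid in the frame of box_in between -0.072 and 0.072 m and z of biscuit2_mid in the frame of box_in between 0 and 0.075 m and x of biscuit3_mid in the frame of box_in between -0.072 and 0.072 m and y of biscuit3_mid in the frame of box_in between -0.072 and 0.072 m and z of biscuit3_mid in the frame of box_in between 0 and 0.075 m), for 0.2 s.
At the end, for the whole second after the job is handed in: The middle of the box is within 15 mm of the spout's axis (seen from above), all four biscuits lie inside the box below its rim, and the empty scoop stands released, level (within 7 degrees) and at rest on the scale's pan, the middle of its floor within 45 mm of the middle of the pan (all of step 3 and horizontal distance between scoop_floor and scale_pan below 0.045 m and z of scoop_floor in the frame of scale_pan between -0.003 and 0.01 m and angle between scoop_floor's own z axis and vertical below 0.12 rad and linear speed of scoop below 0.03 m/s); the robot touches nothing.
It fails at once if the bottle is shoved more than 20 mm or tipped over (distance of oil from where it was at the start of the episode above 0.02 m or angle between oil's own z axis and vertical above 0.35 rad).
It fails at once if the shaker is shoved more than 20 mm or tipped over (distance of shaker from where it was at the start of the episode above 0.02 m or angle between shaker's own z axis and vertical above 0.35 rad).
It fails at once if the mug is shoved more than 20 mm or tipped over (distance of mug from where it was at the start of the episode above 0.02 m or angle between mug's own z axis and vertical above 0.35 rad).
It also fails if it takes over 70 s, if anything falls off the work surface, if the arm or the gripper's body presses on something with over 40 N, if the wrist force passes 120 N, or if a joint passes its speed limit or range.

ROBOT

A 6-joint arm with a two-finger parallel gripper is mounted at the origin on the work surface. World frame = base frame: x ahead of the robot, y to its left, z up, the work surface at z = 0. Lengths are in m, angles in rad, forces in N, time in s.
With the tool pointing down it reaches from about 0.325 to 0.9 m from the base axis. Payload 6.1 kg.
Tool frame: the origin (TCP) lies midway between the tips of the shut fingers; the grasp point (between the pads) lies 19 mm behind it; x points along the fingers, y is the direction in which the jaws open and shut, and the axes are right-handed (so a half turn about x gives the same grasp; the last joint's range is limited). The gripper opens to 85 mm and grips with 20 to 120 N. Pads are 22 mm wide; open, the fingers measure 114 mm over their backs; the gripper's body (76 mm by 85 mm) begins 54 mm behind the grasp point. The pads swing forward as they close: fully open they stand 13 mm farther back than shut.
Start: joints at [-1.457, 0.22, 1.526, -0, 1.395, -0.126], TCP at [0.148, -0.607, 0.231] pointing down, gripper open.
Joint ranges: [-2.98, 2.98], [-0.91, 2.08], [0.09, 2.57], [-1.24, 4.39], [0.2, 2.65], [-2.68, 2.68]. Speed limits (rad/s): [2.57, 2.57, 3.01, 3.14, 3.14, 3.14].

INTERFACE

Orientations are given as [roll, pitch, yaw] about the fixed x, y, z axes, in that order (R = Rz(yaw) Ry(pitch) Rx(roll)).
In Python, from plant import movep, move_l, set_joints, gripper_to, hold, inverse_kinematics, observe, get_image, get_calibration, Unreachable, job_done gives the robot as it stands. Calls block until the motion is done:
- movep(position, orientation): joint-space move of the TCP to a pose.
- move_l(position, feed=0.15, rotation=None, max_force=None): straight line of the TCP; rotation=None keeps the orientation; feed is the mean speed in m/s. With max_force (N) it stops when the force on the tool has changed by that much, and returns True; else False.
- set_joints(angles): joint-space move.
- gripper_to(opening, f_grip=None): finger opening in m; f_grip is the grip in N (None keeps the last); returns when the fingers have stopped.
- hold(seconds).
- inverse_kinematics(position, orientation): joint angles nearest the present ones, or None.
- observe(): the state.
- get_image(name): name is "side" or "top"; returns (picture, depth): 400x640x3 uint8, red, green, blue; 400x640 float32, m along the optical axis (not along the pixel's ray), 0 where there is no reading.
- get_calibration(name): a dict with "intrinsics" (3x3 intrinsics, pixels), "world_from_camera" (4x4, takes a point from camera to world coordinates). Camera axes: x right, y down, z forward; pixel columns grow to the right and rows downward; lengths in m; the calibration is good to about 2 mm. A picture is of the moment at which its call begins. get_calibration takes no time and is no camera call.
A pose or a line that the arm cannot do raises Unreachable and nothing moves.
- job_done(): hands the job in, once; it reports no verdict.
The state is a dict: "time_s": time; "q": joint angles; "joint_velocities": joint speeds; "joint_torque": joint torques, N m; "eef_pos": TCP position; "tcp_rot": TCP orientation; "ft_force": force on the tool from outside, world axes, zero at the start; "torque": the same for the moment, N m; "opening": finger opening in m.
Only numpy, scipy, OpenCV 4.12 (cv2) and the standard library are available. Lean on these libraries where they do the work, as an engineer would, in place of code of your own. Each camera call takes 0.05 s, during which the arm holds its last target.

## Working session

There is one attempt and no reset: what is moved stays moved. The work goes in short steps, each a Python script; the robot and the scene stay as the last script left them, time stands still between calls to the robot, and variables do not carry over. Pictures are saved under pics/ and viewed, and the job is handed in when it is done.

```bash
ls; mkdir -p pics; cat > h.py <<'E'
import numpy as np, cv2
from plant import *
def snap(n,tag):
    im,d=get_image(n); c=get_calibration(n)
    np.savez(f'{tag}.npz',im=im,d=d,K=c['intrinsics'],T=c['world_from_camera'])
    cv2.imwrite(f'pics/{tag}.png',im[:,:,::-1]); return im,d
def world(tag):
    z=np.load(f'{tag}.npz');d=z['d'];K=z['K'];T=z['T']
    v,u=np.mgrid[:400,:640]
    p=np.stack([(u-K[0,2])/K[0,0]*d,(v-K[1,2])/K[1,1]*d,d],-1)
    w=p@T[:3,:3].T+T[:3,3]; w[d==0]=np.nan
    return z['im'],w
E
python3 - <<'E'
from h import *
snap('top','top0');snap('side','side0')
o=observe();print(o)
for n in('top','side'):print(get_calibration(n))
E
```

```text
pics
{'time_s': 0.1, 'q': array([-1.45708355e+00,  2.21181554e-01,  1.52747487e+00, -2.31423833e-05,
        1.39469062e+00, -1.26056180e-01]), 'joint_velocities': array([ 0.00118986, -0.00133201, -0.00276733,  0.00194074, -0.00080563,
        0.00138234]), 'joint_torque': array([ 5.22495266e-04, -4.98245645e+01, -3.90545225e+01, -2.54839515e-04,
        5.62260946e-03, -3.70487044e-06]), 'eef_pos': array([ 0.14837828, -0.60658239,  0.23029894]), 'tcp_rot': array([-1.68387014,  1.5690418 ,  1.69749554]), 'ft_force': array([0.54700765, 0.57017449, 0.05213414]), 'torque': array([-0.08775092, -0.01387849, -0.02015534]), 'opening': 0.0853020240514985}
{'intrinsics': array([[364.95274785,   0.        , 323.04284788],
       [  0.        , 364.95274785, 195.67852232],
       [  0.        ,   0.        ,   1.        ]]), 'world_from_camera': array([[-0.021619  , -0.98901863,  0.14620115,  0.34027179],
       [-0.99935425,  0.02557573,  0.02523806, -0.05882345],
       [-0.02870011, -0.14556111, -0.98893289,  1.1865707 ],
       [ 0.        ,  0.        ,  0.        ,  1.        ]])}
{'intrinsics': array([[403.19937494,   0.        , 320.51282078],
       [  0.        , 403.19937494, 200.44279483],
       [  0.        ,   0.        ,   1.        ]]), 'world_from_camera': array([[-0.72360648, -0.458581  ,  0.51584604, -0.05136656],
       [-0.69005995,  0.4649353 , -0.55466425,  0.55867665],
       [ 0.01452345, -0.75732334, -0.65287857,  0.85221914],
       [ 0.        ,  0.        ,  0.        ,  1.        ]])}
```

View pics/top0.png

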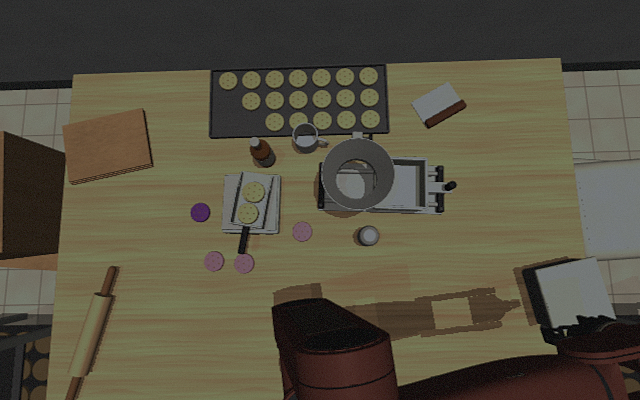

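View pics/side0.png

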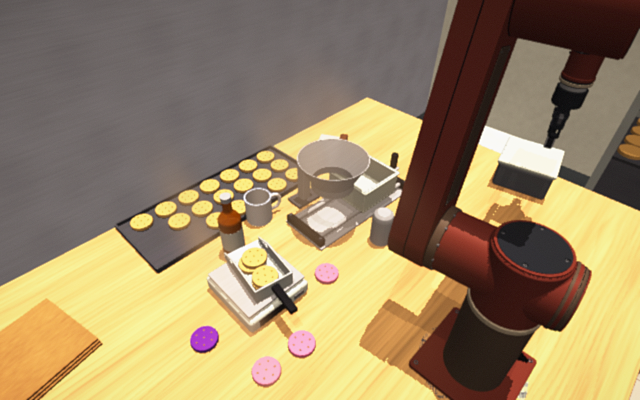

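The top view shows the scale and scoop at about (250,205) with the handle end at (242,252). The funnel is at (357,175), the box at (408,185) and the knob at (449,186). The shaker is at (368,236), the mug at (305,137), the bottle at (262,150), and the look-alike discs lie loose on the bench. I'll enlarge this and measure.

```bash
python3 - <<'E'
from h import *
im,w=world('top0')
c=im[110:260,200:470,::-1]
cv2.imwrite('pics/c1.png',cv2.resize(c,None,fx=2.9,fy=2.9,interpolation=cv2.INTER_CUBIC))
im,w2=world('side0')
cv2.imwrite('pics/c2.png',cv2.resize(im[120:340,190:420,::-1],None,fx=2.7,fy=2.7,interpolation=cv2.INTER_CUBIC))
np.set_printoptions(precision=3,suppress=True)
for W,n in((w,'top'),(w2,'side')):
  # funnel rim: z 0.215-.235
  m=(abs(W[...,2]-.222)<.008)&(W[...,0]>.2)&(W[...,0]<.7)&(abs(W[...,1])<.35)
  p=W[m][:,:2]; p=p[np.linalg.norm(p-np.median(p,0),axis=1)<.13] if n=='top' else p
  h=cv2.minEnclosingCircle(p.astype(np.float32)); print(n,'rim',h,len(p))
  for nm,lo,hi in(('boxrim',.108,.118),('knob',.1035,.112)):
    m=(W[...,2]>lo)&(W[...,2]<hi)&(W[...,0]>.3)&(W[...,0]<.62)&(W[...,1]<-.0)&(W[...,1]>-.5)
    p=W[m];print(nm,len(p),p.min(0),p.max(0))
E
```

```text
top rim ((0.5427089333534241, -0.12924546003341675), 0.09997814893722534) 648
boxrim 530 [ 0.362 -0.427  0.108] [ 0.615 -0.151  0.118]
knob 516 [ 0.357 -0.428  0.104] [ 0.615 -0.143  0.112]
side rim ((0.5428279042243958, -0.12585768103599548), 0.10180561244487762) 585
boxrim 363 [ 0.362 -0.423  0.108] [ 0.601 -0.146  0.117]
knob 323 [ 0.358 -0.426  0.104] [ 0.611 -0.138  0.112]
```

View pics/c1.png

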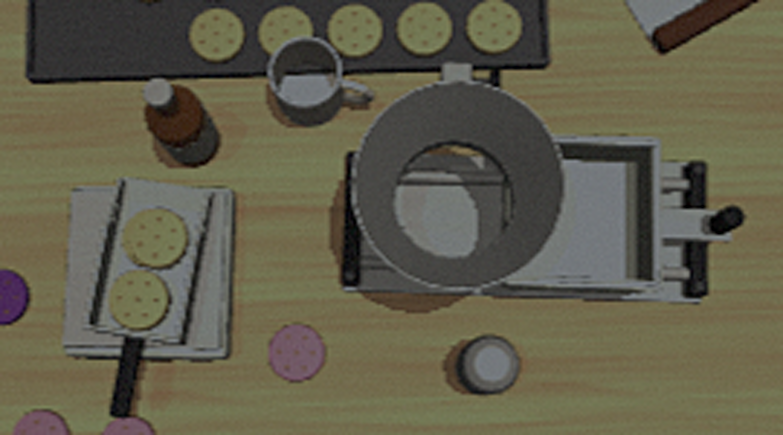

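View pics/c2.png

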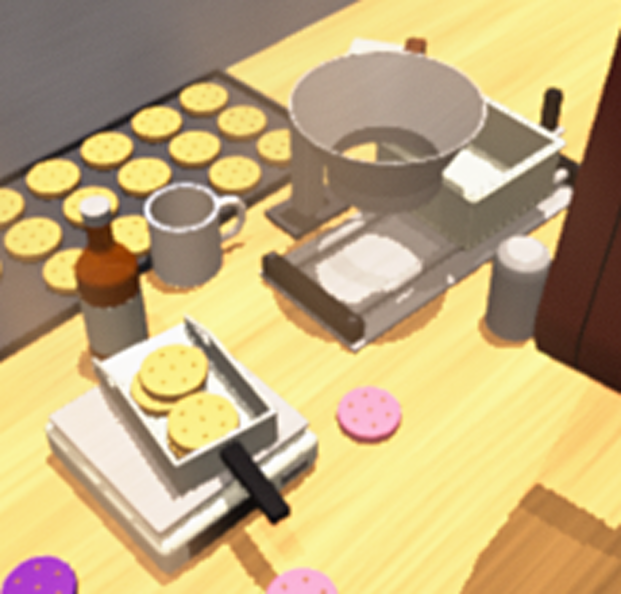

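```bash
cat >> h.py <<'E'
def pl(tag,u,v,z):
    Z=np.load(f'{tag}.npz');K=Z['K'];T=Z['T']
    r=T[:3,:3]@np.array([(u-K[0,2])/K[0,0],(v-K[1,2])/K[1,1],1]); 
    return (T[:3,3]+r*(z-T[2,3])/r[2])[:2]
E
python3 - <<'E'
from h import *
np.set_printoptions(precision=4,suppress=True)
f=lambda u,v,z:pl('top0',200+u/2.9,110+v/2.9,z)
for n,u,v,z in (('knobtop',733,214,.108),('Rblk a',695,163,.035),('Rblk b',692,296,.035),('boxR a',659,139,.114),('boxR b',656,293,.114),('boxtop edge left',565,135,.114),('Lblk a',351,153,.035),('Lblk b',349,287,.035),
 ('handle end',121,412,.097),('handle root',133,340,.097),('bl',92,325,.104),('br',185,343,.104),('fl',122,180,.104),('fr',214,192,.104),
 ('pan1',70,187,.062),('pan2',235,190,.062),('pan3',231,356,.062),('pan4',65,354,.062)): print(n,f(u,v,z))
g=lambda u,v,z:pl('side0',190+u/2.7,120+v/2.7,z)
print('side')
for n,u,v,z in (('knobtop',553,92,.108),('handle end',282,520,.097),('handle root',231,446,.097),('bl',184,466,.104),('br',275,411,.104),('fl',97,362,.104),('fr',188,320,.104),
 ('pan l',50,430,.062),('pan near',165,527,.062),('pan r',317,432,.062),('Lblk',355,325,.035),('Lblkb',265,256,.035),('boxnear',562,143,.114)): print(n,g(u,v,z))
# depth-based
for t in('top0','side0'):
  im,W=world(t)
  dark=im.max(2)<60
  m=dark&(W[...,2]>.085)&(W[...,2]<.105)&(W[...,0]>.25)&(W[...,0]<.45)&(W[...,1]>.05)&(W[...,1]<.3)
  p=W[m]; c=p.mean(0); vv=np.linalg.svd(p[:,:2]-c[:2])[2][0]; print(t,'handle',len(p),c,vv,p.min(0),p.max(0))
  m=dark&(W[...,2]>.06)&(W[...,2]<.115)&(W[...,0]>.45)&(W[...,0]<.6)&(W[...,1]>-.45)&(W[...,1]<-.36)
  p=W[m]; print('knob',len(p),p.mean(0) if len(p) else 0,p.min(0),p.max(0))
E
```

```text
knobtop [ 0.5255 -0.4176]
Rblk a [ 0.5961 -0.4046]
Rblk b [ 0.4491 -0.3914]
boxR a [ 0.6049 -0.3458]
boxR b [ 0.4456 -0.3327]
boxtop edge left [ 0.612  -0.2495]
Lblk a [ 0.6183 -0.0253]
Lblk b [ 0.4681 -0.0199]
handle end [0.3383 0.2142]
handle root [0.4117 0.2025]
bl [0.4277 0.2435]
br [0.4069 0.1472]
fl [0.5794 0.2141]
fr [0.5639 0.117 ]
pan1 [0.5825 0.2818]
pan2 [0.5742 0.1009]
pan3 [0.3946 0.106 ]
pan4 [0.4008 0.2838]
side
knobtop [ 0.5239 -0.4131]
handle end [0.3287 0.2261]
handle root [0.4129 0.206 ]
bl [0.4211 0.25  ]
br [0.4093 0.1576]
fl [0.566  0.2316]
fr [0.5478 0.14  ]
pan l [0.5643 0.2916]
pan near [0.4113 0.2832]
pan r [0.3905 0.1251]
Lblk [ 0.4749 -0.0143]
Lblkb [ 0.6177 -0.0205]
boxnear [ 0.4516 -0.3285]
top0 handle 227 [0.3842 0.2067 0.0948] [-0.9379  0.3469] [0.3354 0.1464 0.0856] [0.449  0.2489 0.1033]
knob 78 [ 0.523  -0.4144  0.095 ] [ 0.5138 -0.4267  0.0616] [ 0.5353 -0.407   0.1101]
side0 handle 283 [0.3741 0.2165 0.0964] [-0.9828  0.1848] [0.3336 0.1984 0.0863] [0.4178 0.2297 0.1014]
knob 34 [ 0.52   -0.4099  0.0924] [ 0.5147 -0.4173  0.0629] [ 0.5288 -0.4048  0.1085]
```

```bash
python3 - <<'E'
from h import *
im,_=world('top0')
cv2.imwrite('pics/c3.png',cv2.resize(im[160:265,210:295,::-1],None,fx=5.7,fy=5.7,interpolation=cv2.INTER_CUBIC))
im,_=world('side0')
cv2.imwrite('pics/c4.png',cv2.resize(im[230:330,200:315,::-1],None,fx=6,fy=6,interpolation=cv2.INTER_CUBIC))
from plant import *
# reach check
import math
from scipy.spatial.transform import Rotation as R
y=np.array([.06,.998,0])
for tilt in(0,20,30):
  t=math.radians(tilt); xt=np.array([0,0,-1])*math.cos(t)+y*math.sin(t)
  for s in(1,-1):
    yt=s*np.array([.998,-.06,0]); M=np.column_stack([xt,yt,np.cross(xt,yt)])
    e=R.from_matrix(M).as_euler('xyz')
    for p in((.5255,-.416,.085),(.5335,-.282,.085)):
      print(tilt,s,p,inverse_kinematics(p,e))
E
```

```text
0 1 (0.5255, -0.416, 0.085) [-0.7871585   0.45684974  1.51403128  0.          1.17071163 -0.72711054]
0 1 (0.5335, -0.282, 0.085) [-0.61687631  0.31344874  1.7038034   0.          1.12434052 -0.55682834]
0 -1 (0.5255, -0.416, 0.085) [-0.7871585   0.45684974  1.51403128  0.          1.17071163  2.41448212]
0 -1 (0.5335, -0.282, 0.085) [-0.61687631  0.31344874  1.7038034   0.          1.12434052  2.58476431]
20 1 (0.5255, -0.416, 0.085) [-0.90239585  0.63481029  1.29955419  0.23073852  1.47497048 -0.89558117]
20 1 (0.5335, -0.282, 0.085) [-0.76427559  0.45690652  1.55602983  0.26934051  1.36742771 -0.79073942]
20 -1 (0.5255, -0.416, 0.085) [-0.90239585  0.63481029  1.29955419  0.23073852  1.47497048  2.24601148]
20 -1 (0.5335, -0.282, 0.085) [-0.76427559  0.45690652  1.55602983  0.26934051  1.36742771  2.35085323]
30 1 (0.5255, -0.416, 0.085) [-0.94767563  0.74396476  1.18236216  0.32170925  1.63285099 -0.93611917]
30 1 (0.5335, -0.282, 0.085) [-0.82280132  0.55180203  1.47328703  0.37072918  1.50105777 -0.86164091]
30 -1 (0.5255, -0.416, 0.085) [-0.94767563  0.74396476  1.18236216  0.32170925  1.63285099  2.20547348]
30 -1 (0.5335, -0.282, 0.085) [-0.82280132  0.55180203  1.47328703  0.37072918  1.50105777  2.27995174]<sys>:0: UserWarning: Gimbal lock detected. Setting third angle to zero since it is not possible to uniquely determine all angles.
```

View pics/c3.png

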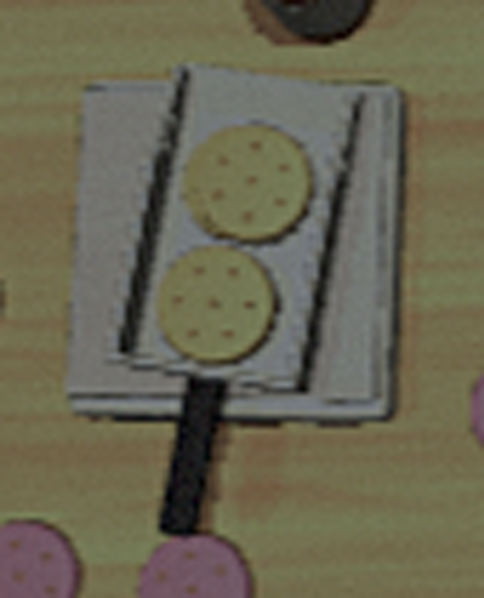

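View pics/c4.png

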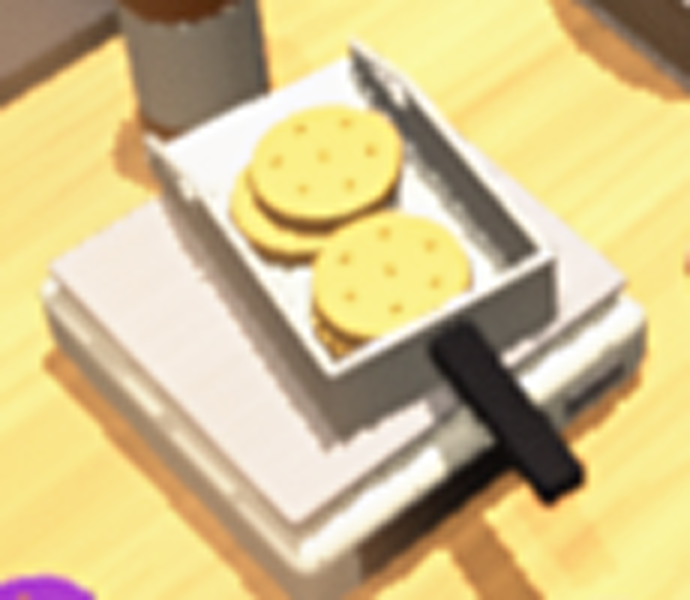

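```bash
python3 - <<'E'
from h import *
np.set_printoptions(precision=4,suppress=True)
f=lambda u,v,z:pl('top0',210+u/5.7,160+v/5.7,z)
for n,u,v,z in (('end',180,532,.097),('root',207,381,.097),('bl',118,358,.104),('br',302,391,.104),('fl',183,68,.104),('fr',362,95,.104),
 ('pan1',84,88,.062),('pan2',386,88,.062),('pan3',376,402,.062),('pan4',70,397,.062)): print(n,f(u,v,z))
g=lambda u,v,z:pl('side0',200+u/6,230+v/6,z)
print('side')
for n,u,v,z in (('end',560,487,.097),('root',452,340,.097),('bl',330,372,.104),('br',550,258,.104),('fl',152,140,.104),('fr',355,42,.104),
 ('pan l',48,272,.062),('pan near',293,520,.062),('pan r',628,285,.062)): print(n,g(u,v,z))
E
```

```text
end [0.3346 0.2146]
root [0.4128 0.2012]
bl [0.4255 0.2466]
br [0.406  0.1496]
fl [0.5799 0.214 ]
fr [0.5625 0.1179]
pan1 [0.5793 0.2798]
pan2 [0.5747 0.1114]
pan3 [0.4017 0.1174]
pan4 [0.4082 0.2844]
side
end [0.3331 0.2253]
root [0.4101 0.2091]
bl [0.4274 0.2539]
br [0.408  0.1594]
fl [0.569  0.2312]
fr [0.5528 0.1374]
pan l [0.5754 0.2855]
pan near [0.4119 0.2892]
pan r [0.4007 0.1244]
```

```bash
cat >> h.py <<'E'
import math
from scipy.spatial.transform import Rotation as R
import warnings; warnings.filterwarnings('ignore')
def eul(xt,yt):
    xt=np.array(xt,float);yt=np.array(yt,float)
    return R.from_matrix(np.column_stack([xt,yt,np.cross(xt,yt)])).as_euler('xyz')
SY=np.array([.06,.998,0]);SX=np.array([.998,-.06,0])
t=math.radians(20); XT=np.array([0,0,-1])*math.cos(t)+SY*math.sin(t)
EK=eul(XT,SX)
E
python3 - <<'E'
from h import *
g=np.array([.5245,-.4155,.088]); tcp=g+.019*XT
movep(tcp-XT*.13,EK)
print(observe()['eef_pos'],observe()['time_s'])
print(move_l(tcp,feed=.1,max_force=10))
snap('top','top1')
gripper_to(0.0,30)
o=observe();print(o['eef_pos'],tcp,o['opening'],o['ft_force'],o['time_s'])
snap('side','side1')
im,_=world('top1');im2,_=world('side1')
a=cv2.resize(im[130:250,340:500,::-1],(640,480));cv2.imwrite('pics/d1.png',a)
E
```

```text
[ 0.52138398 -0.45433793  0.19261009] 1.5917
False
[ 0.52549476 -0.40914115  0.0703127 ] [ 0.5248899  -0.40901461  0.07014584] 0.02308529847026465 [ 2.90895504 -1.26039439  0.58513488] 3.675
```

View pics/d1.png

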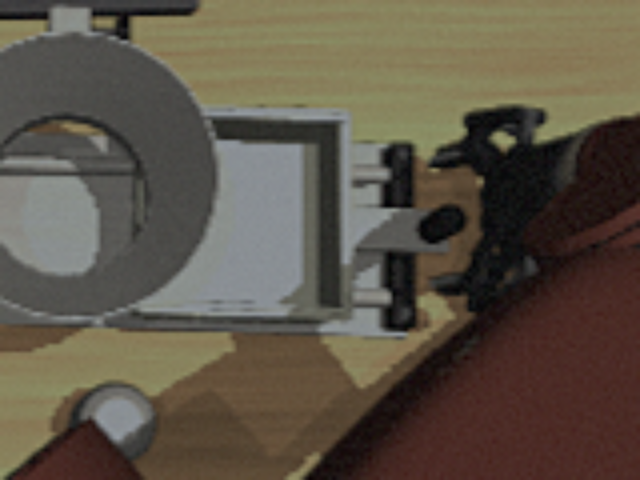

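View pics/side1.png

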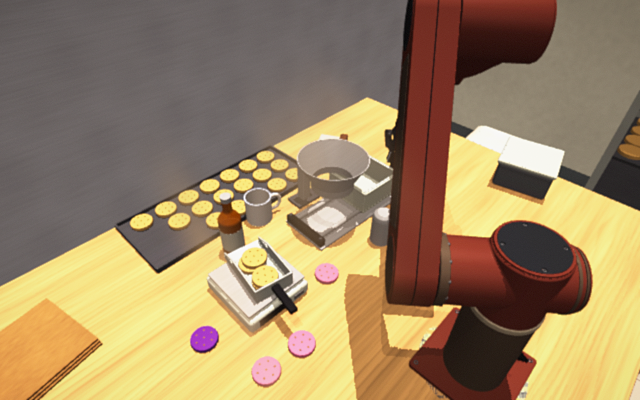

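The knob is gripped: the opening is 23 mm, and before closing the knob sat between the fingers at about (440,222) in the crop. Now I'll push the box.

```bash
python3 - <<'E'
from h import *
p=np.array(observe()['eef_pos'])
print(move_l(p+SY*.1335,feed=.06,max_force=25))
o=observe();print(o['eef_pos'],o['opening'],o['ft_force'],o['time_s'])
gripper_to(.06)
p=np.array(observe()['eef_pos'])
move_l(p-XT*.09-SY*.03,feed=.15)
move_l(np.array([.42,-.42,.33]),feed=.25)
snap('top','top2');snap('side','side2');print(observe()['time_s'])
im,W=world('top2');im2,W2=world('side2')
a=cv2.resize(im[130:250,320:480,::-1],(640,480),interpolation=cv2.INTER_CUBIC);cv2.imwrite('pics/d2.png',a)
E
```

```text
False
[ 0.53324879 -0.27590536  0.07029359] 0.023299411285148106 [-0.33669017 -0.88193158  1.35539727] 6.1
8.525
```

View pics/d2.png

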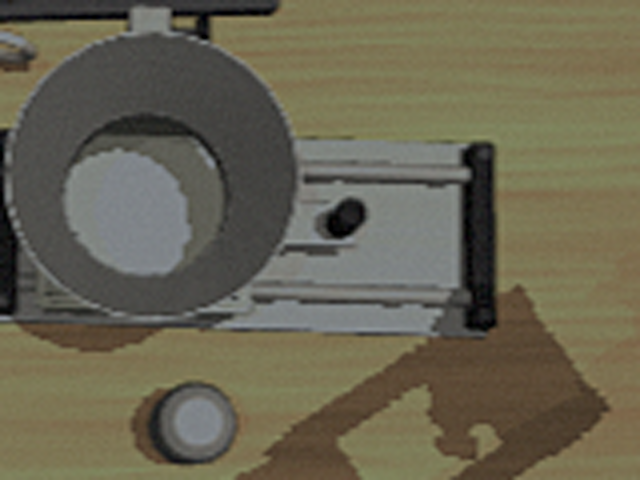

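View pics/side2.png

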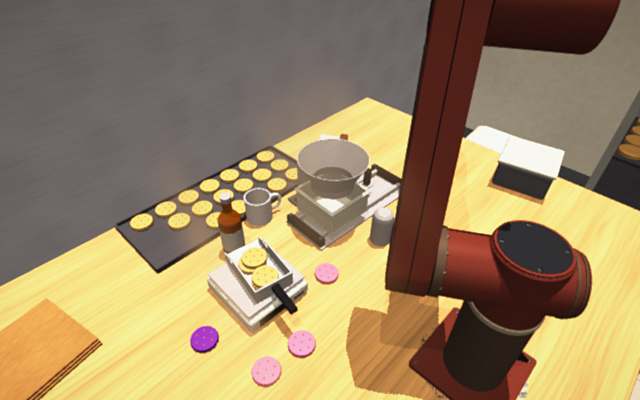

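```bash
python3 - <<'E'
from h import *
np.set_printoptions(precision=4,suppress=True)
im,_=world('side2')
cv2.imwrite('pics/d3.png',cv2.resize(im[130:255,280:410,::-1],None,fx=5,fy=5,interpolation=cv2.INTER_CUBIC))
k=pl('top2',320+352/4,130+212/4,.108);print(k)
print('rim extremes',[pl('top2',320+u/4,130+v/4,.225) for u,v in((7,172),(298,172),(152,32),(152,316))])
# scoop IK study
ps=math.radians(-11.3)
def tool(th,beta,psi): # scoop tipped th mouth-down; tool dip beta below scoop x axis
    a=th+beta; f=np.array([math.cos(psi),math.sin(psi),0])
    return f*math.cos(a)+np.array([0,0,-1])*math.sin(a), np.array([-math.sin(psi),math.cos(psi),0])
for s in(1,-1):
 for beta in(30,40,50,60,75):
  out=[]
  b=math.radians(beta)
  xt,yt=tool(0,b,ps); g=np.array([.375,.211,.09])
  for dz in(0,.2):
   q=inverse_kinematics(g+[0,0,dz]+.019*xt,eul(xt,s*yt)); out.append(None if q is None else q.round(2))
  psi=math.radians(-13.2);f=np.array([math.cos(psi),math.sin(psi),0]);F=np.array([.5428,-.1275,.25])-.03*f
  for th in(0,30,60,70):
   t=math.radians(th);c,s_=math.cos(t),math.sin(t)
   xt,yt=tool(t,b,psi); g=F-f*(.211*c-.02*s_)+[0,0,.211*s_+.02*c]
   q=inverse_kinematics(g+.019*xt,eul(xt,s*yt)); out.append(None if q is None else q.round(2))
  print(s,beta);[print('   ',o) for o in out]
E
```

```text
[ 0.5314 -0.2856]
rim extremes [array([ 0.5441, -0.0321]), array([ 0.5388, -0.2267]), array([ 0.6385, -0.1328]), array([ 0.4445, -0.1259])]
1 30
    None
    [ 0.91 -0.62  2.46 -1.12  1.03  0.02]
    None
    None
    [-0.41 -0.28  1.67  0.    1.76 -1.75]
    [-0.38 -0.06  1.46 -0.03  1.92 -1.73]
1 40
    None
    [ 0.81 -0.65  2.39 -0.86  1.03 -0.24]
    None
    [-0.55 -0.85  2.17  0.11  1.49 -1.89]
    [-0.39 -0.15  1.56 -0.03  1.9  -1.74]
    [-0.37  0.07  1.36 -0.05  2.06 -1.72]
1 50
    [ 0.7  -0.25  2.49 -0.95  0.66  0.03]
    [ 0.7  -0.63  2.31 -0.61  1.07 -0.48]
    None
    [-0.5  -0.68  2.06  0.05  1.59 -1.83]
    [-0.37 -0.02  1.47 -0.06  2.04 -1.73]
    [-0.36  0.19  1.27 -0.08  2.21 -1.73]
1 60
    [ 0.59 -0.27  2.43 -0.59  0.69 -0.38]
    [ 0.59 -0.58  2.22 -0.4   1.14 -0.68]
    None
    [-0.45 -0.52  1.96  0.    1.7  -1.79]
    [-0.36  0.1   1.38 -0.08  2.18 -1.73]
    [-0.35  0.3   1.19 -0.1   2.34 -1.73]
1 75
    [ 0.44 -0.2   2.3  -0.21  0.84 -0.81]
    [ 0.44 -0.45  2.09 -0.16  1.3  -0.9 ]
    None
    [-0.41 -0.3   1.82 -0.05  1.87 -1.76]
    [-0.35  0.27  1.29 
[... 254 characters left out ...]
  1.26]
    [-0.39 -0.15  1.56 -0.03  1.9   1.4 ]
    [-0.37  0.07  1.36 -0.05  2.06  1.42]
-1 50
    None
    [ 0.7  -0.63  2.31 -0.61  1.07  2.66]
    None
    [-0.5  -0.68  2.06  0.05  1.59  1.31]
    [-0.37 -0.02  1.47 -0.06  2.04  1.41]
    [-0.36  0.19  1.27 -0.08  2.21  1.42]
-1 60
    None
    [ 0.59 -0.58  2.22 -0.4   1.14  2.46]
    None
    [-0.45 -0.52  1.96  0.    1.7   1.35]
    [-0.36  0.1   1.38 -0.08  2.18  1.41]
    [-0.35  0.3   1.19 -0.1   2.34  1.41]
-1 75
    [ 0.44 -0.2   2.3  -0.21  0.84  2.33]
    [ 0.44 -0.45  2.09 -0.16  1.3   2.24]
    None
    [-0.41 -0.3   1.82 -0.05  1.87  1.38]
    [-0.35  0.27  1.29 -0.12  2.37  1.4 ]
    [-0.34  0.45  1.11 -0.16  2.53  1.38]
```

View pics/d3.png

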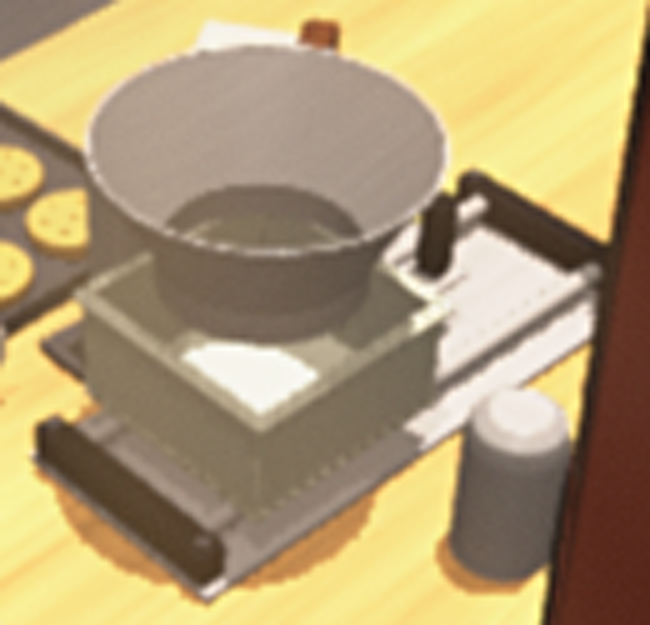

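Box to spout: the knob is at (.5314,-.2856) and the funnel at (.542,-.129), so the spacing is 156–157 mm against the nominal 155. Next I'll scan pour directions for reachability.

```bash
cat >> h.py <<'E'
def tool(th,beta,psi):
    a=th+beta; f=np.array([math.cos(psi),math.sin(psi),0])
    return f*math.cos(a)+np.array([0,0,-1])*math.sin(a), np.array([-math.sin(psi),math.cos(psi),0])
FUN=np.array([.5425,-.1275])
def pour_pose(th,beta,psi,mz=.25,back=.03,s=1):
    "TCP pose with scoop mouth over funnel; degrees"
    th,beta,psi=map(math.radians,(th,beta,psi))
    f=np.array([math.cos(psi),math.sin(psi),0]);F=np.append(FUN,mz)-back*f
    c,s_=math.cos(th),math.sin(th); xt,yt=tool(th,beta,psi)
    g=F-f*(.211*c-.02*s_)+np.array([0,0,.211*s_+.02*c])
    return g+.019*xt, eul(xt,s*yt)
E
python3 - <<'E'
from h import *
for beta in(50,55,60,65,70):
  for psi in(-40,-50,-60,-70,-80,-90,-100):
    L=[inverse_kinematics(*pour_pose(th,beta,psi,mz=.26)) for th in(0,10,20,30,40,50,60,70)]
    print(beta,psi,''.join('x' if q is None else 'o' for q in L), L[0] if L[0] is None else L[0].round(2), L[6] if L[6] is None else L[6].round(2))
E
```

```text
50 -40 oooooooo [ 0.35 -0.82  2.42 -0.64  1.22 -0.4 ] [-0.37 -0.02  1.45  0.13  2.04 -1.2 ]
50 -50 oooooooo [ 0.45 -0.52  2.27 -0.71  1.28 -0.08] [-0.36 -0.02  1.44  0.19  2.01 -1.01]
50 -60 oooooooo [ 0.48 -0.28  2.1  -0.72  1.36  0.13] [-0.36 -0.01  1.44  0.24  1.98 -0.82]
50 -70 oooooooo [ 0.47 -0.08  1.93 -0.7   1.44  0.27] [-0.36 -0.01  1.44  0.28  1.93 -0.64]
50 -80 oooooooo [ 0.45  0.1   1.75 -0.67  1.53  0.38] [-0.36 -0.    1.43  0.31  1.88 -0.46]
50 -90 oooooooo [ 0.4   0.26  1.56 -0.63  1.62  0.47] [-0.35 -0.    1.43  0.34  1.82 -0.29]
50 -100 oooooooo [ 0.35  0.41  1.38 -0.6   1.72  0.54] [-0.35  0.    1.42  0.35  1.77 -0.12]
55 -40 oooooooo [ 0.27 -0.81  2.39 -0.53  1.23 -0.5 ] [-0.38  0.04  1.41  0.15  2.11 -1.2 ]
55 -50 oooooooo [ 0.39 -0.54  2.24 -0.61  1.28 -0.18] [-0.39  0.03  1.41  0.23  2.07 -1.01]
55 -60 oooooooo [ 0.43 -0.31  2.09 -0.63  1.34  0.04] [-0.39  0.03  1.42  0.29  2.03 -0.83]
55 -70 oooooooo [ 0.43 -0.11  1.92 -0.62  1.42  0.21] [-0.39  0.02  1.42  0.35  1.98 -0.65]
55 -80 oooooooo [ 0.41  0.06  1.75 -0.59  1.5   0.33] [-0.4   0.02  1.43  0.39  1.92 -0
[... 1424 characters left out ...]
0.39  1.6   0.46] [-0.48  0.02  1.48  0.6   1.81 -0.21]
70 -40 oooooooo [ 0.06 -0.71  2.27 -0.25  1.33 -0.78] [-0.42  0.19  1.32  0.24  2.29 -1.19]
70 -50 oooooooo [ 0.19 -0.52  2.16 -0.31  1.33 -0.46] [-0.44  0.18  1.34  0.35  2.24 -1.  ]
70 -60 oooooooo [ 0.25 -0.34  2.04 -0.34  1.35 -0.22] [-0.46  0.15  1.36  0.45  2.18 -0.83]
70 -70 oooooooo [ 0.27 -0.17  1.91 -0.35  1.39 -0.02] [-0.48  0.13  1.39  0.53  2.11 -0.66]
70 -80 oooooooo [ 0.27 -0.02  1.76 -0.35  1.44  0.15] [-0.49  0.1   1.42  0.59  2.02 -0.52]
70 -90 oooooooo [ 0.25  0.12  1.62 -0.34  1.5   0.29] [-0.51  0.07  1.46  0.64  1.92 -0.37]
70 -100 oooooooo [ 0.22  0.25  1.47 -0.32  1.56  0.42] [-0.52  0.03  1.49  0.68  1.82 -0.24]
```

```bash
cat >> h.py <<'E'
PS=-11.3; BETA=55
G=np.array([.375,.211,.09])
E
python3 - <<'E'
from h import *
xt,yt=tool(0,math.radians(BETA),math.radians(PS)); e=eul(xt,yt)
tcp=G+.019*xt
up=tcp+np.array([-.01,0,.12])
print(inverse_kinematics(tcp,e),inverse_kinematics(up,e),inverse_kinematics(tcp+[0,0,.2],e))
gripper_to(.085)
move_l(np.array([.36,-.36,.40]),feed=.3)
movep(up,e); print(observe()['eef_pos'],observe()['time_s'])
print(move_l(tcp+np.array([0,0,.001]),feed=.08,max_force=8))
o=observe();print(o['eef_pos'],tcp,o['ft_force'])
snap('top','top3');snap('side','side3')
for t in('top','side'):
  im,_=world(t+'3'); 
  c=im[150:280,180:320] if t=='top' else im[220:340,190:350]
  cv2.imwrite(f'pics/{t}3c.png',cv2.resize(c[:,:,::-1],None,fx=4.5,fy=4.5,interpolation=cv2.INTER_CUBIC))
E
```

```text
[ 0.64279557 -0.27115098  2.45913434 -0.76325437  0.66602613 -0.18543798] [ 0.66284966 -0.54996446  2.38583306 -0.56055713  0.95730822 -0.46338686] [ 0.64279557 -0.60681409  2.26733534 -0.5001498   1.09876866 -0.58679618]
[0.37624839 0.20861707 0.19482491] 11.6083
False
[0.3860004  0.20913901 0.07596766] [0.38568669 0.20886459 0.07443611] [0.64245376 0.41067148 0.78652144]
```

View pics/top3c.png

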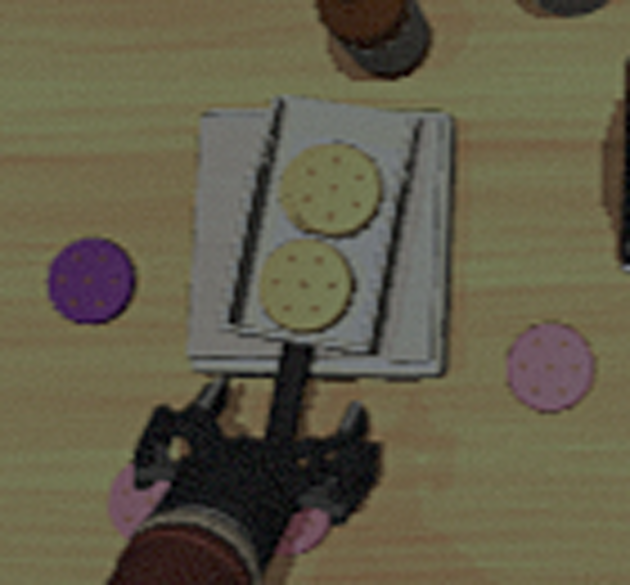

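View pics/side3c.png

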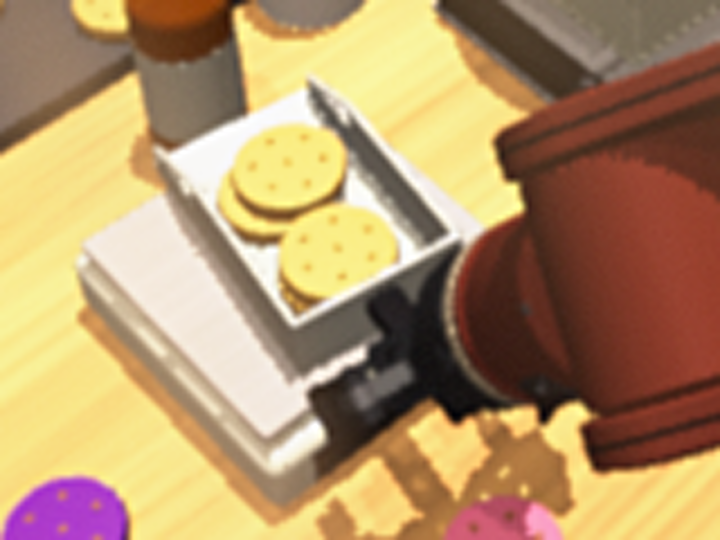

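The handle lies midway between the fingertips, at (215,385) and (350,410) with the handle at (288,395). I'll grip it and lift.

```bash
python3 - <<'E'
from h import *
gripper_to(0.0,110)
o=observe();print(o['eef_pos'],o['opening'],o['ft_force'],o['torque'],o['time_s'])
p=np.array(o['eef_pos'])
np.save('grip_tcp.npy',p); np.save('grip_rot.npy',o['tcp_rot'])
move_l(p+np.array([0,0,.03]),feed=.04)
move_l(p+np.array([0,0,.2]),feed=.12)
o=observe();print(o['eef_pos'],o['opening'],o['ft_force'],o['torque'],o['time_s'])
snap('top','top4');snap('side','side4')
for t in('top','side'):
  im,_=world(t+'4'); 
  c=im[120:280,180:340] if t=='top' else im[150:310,190:350]
  cv2.imwrite(f'pics/{t}4c.png',cv2.resize(c[:,:,::-1],None,fx=3.5,fy=3.5,interpolation=cv2.INTER_CUBIC))
E
```

```text
[0.38598436 0.20907421 0.07579654] 0.018226167031582835 [-0.50617724  0.33882295  2.9236693 ] [ 0.12384972  0.12348531 -0.09013824] 13.9667
[0.38558062 0.2087986  0.27462065] 0.018087034132310137 [ 0.82067027 -0.79738295 -2.29069411] [ 0.14398793  0.72635089 -0.00319234] 16.4417
```

View pics/top4c.png

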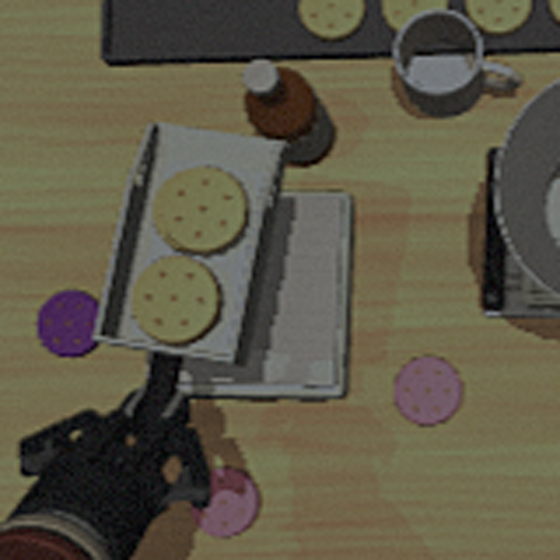

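View pics/side4c.png

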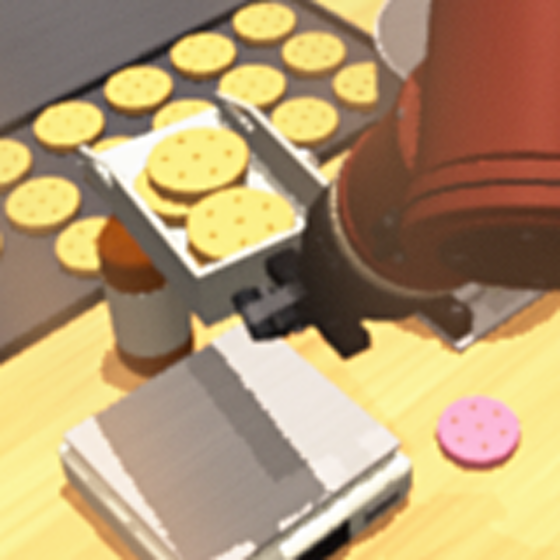

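Lifted with all four biscuits still stacked. I'll check the tilt from depth.

```bash
python3 - <<'E'
from h import *
np.set_printoptions(precision=4,suppress=True)
im,W=world('top4'); im0,W0=world('top0')
P=lambda u,v:(int(round(180+u/3.5)),int(round(120+v/3.5)))
for n,pt in(('b front',(200,212)),('b back',(176,300)),('floor front',(215,150)),('floor front2',(250,155))):
  u,v=P(*pt); print(n,np.nanmedian(W[v-1:v+2,u-1:u+2].reshape(-1,3),0))
for n,(u,v) in(('b front0',(254,192)),('b back0',(248,213))):
  print(n,np.nanmedian(W0[v-1:v+2,u-1:u+2].reshape(-1,3),0))
im,W=world('side4')
P=lambda u,v:(int(round(190+u/3.5)),int(round(150+v/3.5)))
for n,pt in(('b front',(195,160)),('b back',(240,222)),('floor',(130,150))):
  u,v=P(*pt); print(n,np.nanmedian(W[v-2:v+3,u-2:u+3].reshape(-1,3),0))
E
```

```text
b front [0.516  0.18   0.2891]
b back [0.453  0.1963 0.2893]
floor front [0.5686 0.1766 0.2631]
floor front2 [0.5648 0.1505 0.264 ]
b front0 [0.5191 0.18   0.0918]
b back0 [0.4546 0.1975 0.0929]
b front [0.5168 0.1842 0.291 ]
b back [0.4542 0.1991 0.2914]
floor [0.5801 0.1915 0.2673]
```

```bash
python3 - <<'E'
from h import *
pz=-65
k=dict(back=.045)
p,e=pour_pose(0,BETA,pz,mz=.275,**k)
move_l(p,feed=.12,rotation=e)
print(observe()['time_s'],observe()['eef_pos'],p)
p,e=pour_pose(22,BETA,pz,mz=.26,**k)
move_l(p,feed=.08,rotation=e)
print(observe()['time_s'],observe()['opening'])
snap('top','top5');snap('side','side5')
E
```

```text
17.7417 [0.43869991 0.09496755 0.27931525] [0.4389154  0.09463789 0.27943611]
18.6667 0.018082243939841716
```

View pics/top5.png

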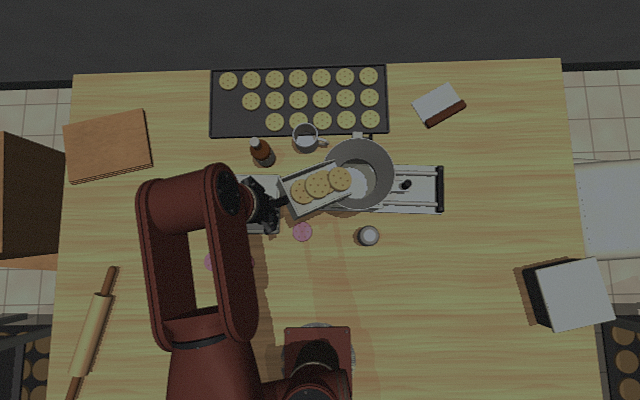

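View pics/side5.png

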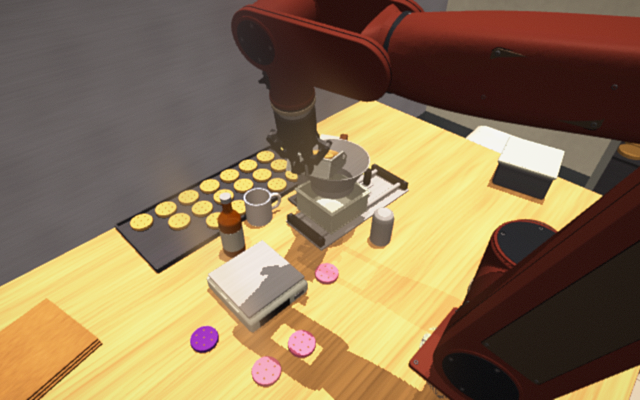

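The biscuits have shifted forward to (302..340,185), but all are still in the scoop. The mouth is over the funnel, so I'll keep tipping gently.

```bash
python3 - <<'E'
from h import *
pz=-65
k=dict(back=.045)
for th,mz in((28,.25),(34,.245),(40,.245)):
  p,e=pour_pose(th,BETA,pz,mz=mz,**k); move_l(p,feed=.07,rotation=e)
hold(.3)
snap('top','top6');print(observe()['time_s'])
for th in(46,52,58):
  p,e=pour_pose(th,BETA,pz,mz=.245,**k); move_l(p,feed=.07,rotation=e)
hold(.5)
print(observe()['time_s'],observe()['opening'])
snap('top','top7');snap('side','side7')
a=np.hstack([cv2.imread(f'pics/top{i}.png')[100:260,200:420] for i in(6,7)]);cv2.imwrite('pics/e.png',cv2.resize(a,None,fx=1.8,fy=1.8))
im,_=world('side7');cv2.imwrite('pics/e2.png',cv2.resize(im[120:270,230:420,::-1],None,fx=4,fy=4))
E
```

```text
20.2917
22.1417 0.018375252993240693
```

View pics/e.png

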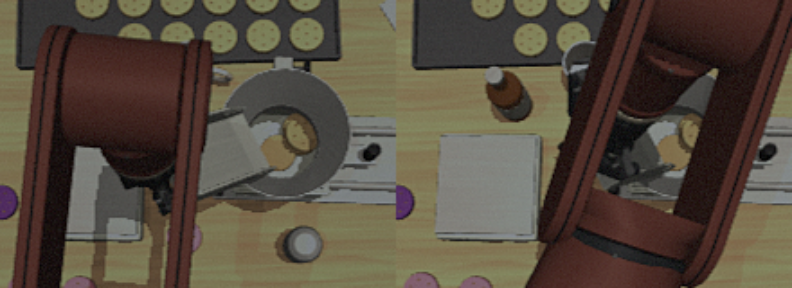

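View pics/e2.png

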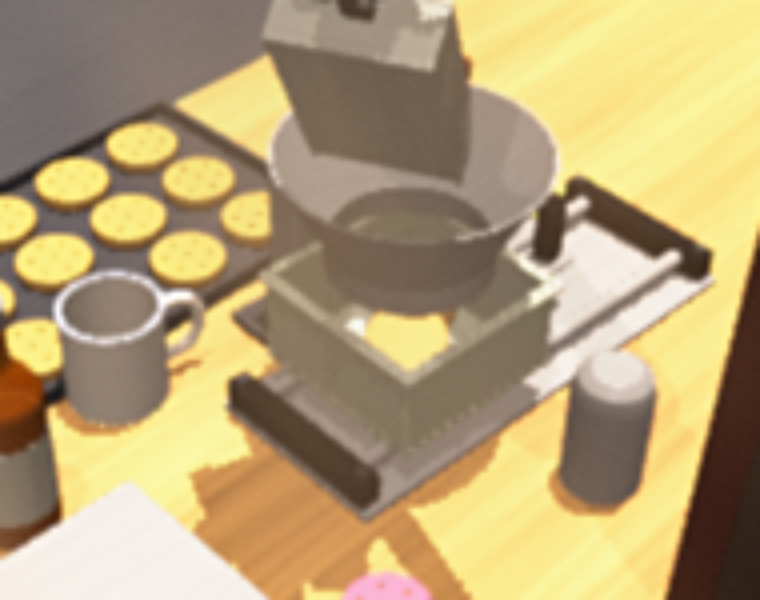

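At 40° the biscuits were already down in the funnel and box. I'll level the scoop, go back over the scale and check.

```bash
python3 - <<'E'
from h import *
pz=-65
k=dict(back=.045)
for th,mz in((40,.26),(20,.275),(0,.28)):
  p,e=pour_pose(th,BETA,pz,mz=mz,**k); move_l(p,feed=.15,rotation=e)
p=np.load('grip_tcp.npy'); xt,yt=tool(0,math.radians(BETA),math.radians(PS))
move_l(p+np.array([0,0,.2]),feed=.15,rotation=eul(xt,yt))
print(observe()['time_s'],observe()['opening'],observe()['eef_pos'])
snap('top','top8');snap('side','side8')
im,_=world('top8');cv2.imwrite('pics/f.png',cv2.resize(im[100:270,190:450,::-1],None,fx=3,fy=3,interpolation=cv2.INTER_CUBIC))
im,_=world('side8');cv2.imwrite('pics/f2.png',cv2.resize(im[120:320,200:420,::-1],None,fx=2.9,fy=2.9,interpolation=cv2.INTER_CUBIC))
E
```

```text
24.95 0.018415784155143687 [0.38664654 0.20859793 0.27702096]
```

View pics/f.png

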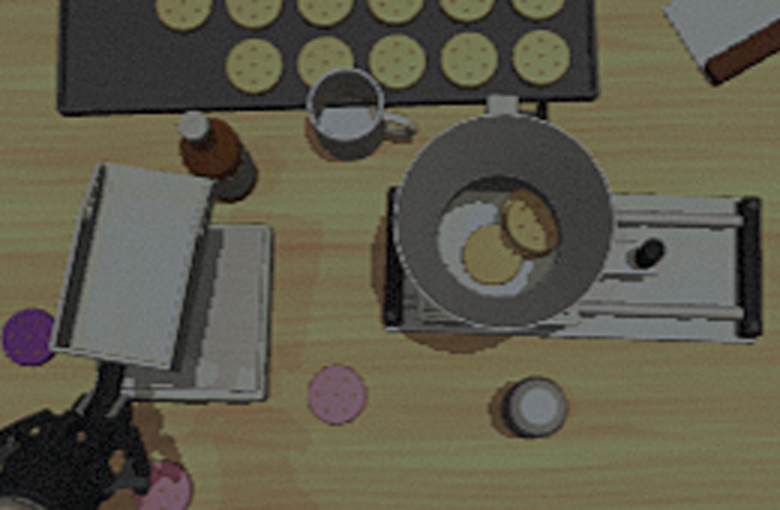

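View pics/f2.png

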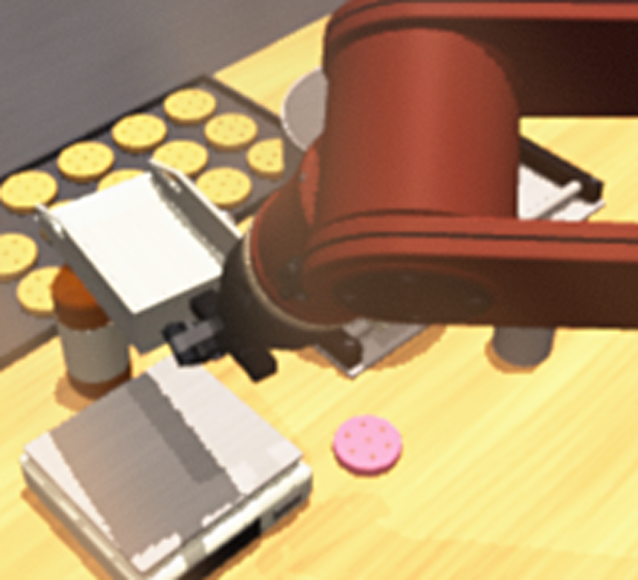

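```bash
python3 - <<'E'
from h import *
np.set_printoptions(precision=3,suppress=True)
im,W=world('top8')
P=lambda u,v:(int(round(190+u/3)),int(round(100+v/3)))
for pt in((490,255),(470,265),(530,222),(512,200),(545,245),(555,230),(465,210),(150,200),(120,250),(100,330),(160,340)):
  u,v=P(*pt); print(pt,im[v,u],np.nanmedian(W[v-1:v+2,u-1:u+2].reshape(-1,3),0))
cv2.imwrite('pics/g.png',cv2.resize(im[155:200,330:385,::-1].astype(float).clip(0,120)*2,None,fx=10,fy=10,interpolation=cv2.INTER_CUBIC))
E
```

```text
(490, 255) [117 111  77] [ 0.538 -0.125  0.059]
(470, 265) [115 106  74] [ 0.531 -0.106  0.053]
(530, 222) [112 109  74] [ 0.566 -0.166  0.092]
(512, 200) [106  96  65] [ 0.588 -0.149  0.091]
(545, 245) [85 70 51] [ 0.54  -0.181  0.092]
(555, 230) [68 58 41] [ 0.553 -0.188  0.089]
(465, 210) [118 122 120] [ 0.592 -0.102  0.038]
(150, 200) [119 124 121] [0.558 0.179 0.264]
(120, 250) [118 121 122] [0.516 0.205 0.264]
(100, 330) [118 120 119] [0.446 0.221 0.264]
(160, 340) [120 123 123] [0.437 0.17  0.265][ WARN:0@0.809] global loadsave.cpp:1063 imwrite_ Unsupported depth image for selected encoder is fallbacked to CV_8U.
```

View pics/g.png

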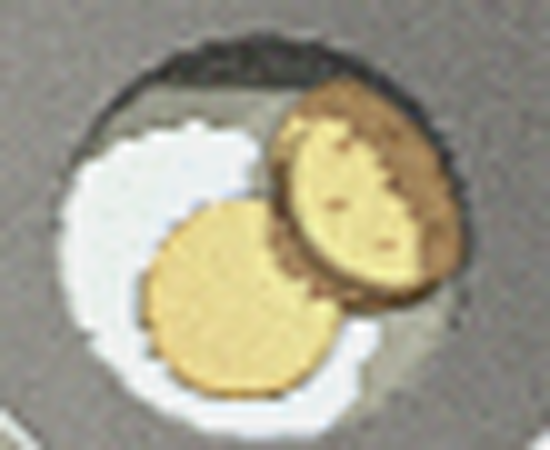

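The scoop is empty and level: the floor reads z 0.264 throughout. The biscuits in the box top out at z≤0.092, below the rim. Next I'll set the scoop down.

```bash
python3 - <<'E'
from h import *
p=np.load('grip_tcp.npy')+np.array([0,.01,0])
move_l(p+np.array([0,0,.2]),feed=.1)
move_l(p+np.array([0,0,.02]),feed=.12)
hit=move_l(p+np.array([0,0,-.003]),feed=.02,max_force=3)
o=observe();print(hit,o['eef_pos'],p,o['ft_force'],o['time_s'])
gripper_to(.03);gripper_to(.085)
o=observe();q=np.array(o['eef_pos'])
move_l(q+np.array([-.01,0,.12]),feed=.1)
q=inverse_kinematics([.33,-.05,.42],o['tcp_rot']);
set_joints([-1.457, 0.22, 1.526, 0, 1.395, -0.126]) if False else None
hold(.3)
snap('top','top9');snap('side','side9');print(observe()['time_s'],observe()['opening'])
for t,(a,b,c,d) in(('top',(100,270,190,450)),('side',(120,320,200,420))):
  im,_=world(t+'9');cv2.imwrite(f'pics/{t}9c.png',cv2.resize(im[a:b,c:d,::-1],None,fx=2.9,fy=2.9,interpolation=cv2.INTER_CUBIC))
E
```

```text
True [0.38612965 0.21896834 0.07570858] [0.38598436 0.21907421 0.07579654] [ 0.33913716 -0.33269976  2.12003723] 27.875
30.4917 0.08508241249258719
```

View pics/top9c.png

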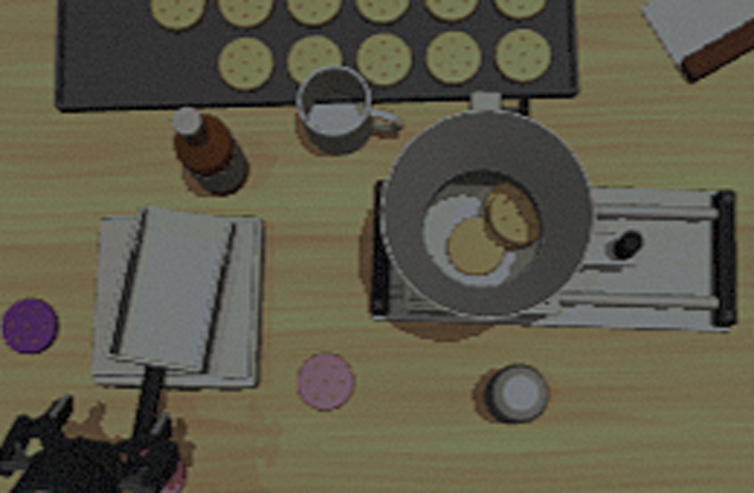

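View pics/side9c.png

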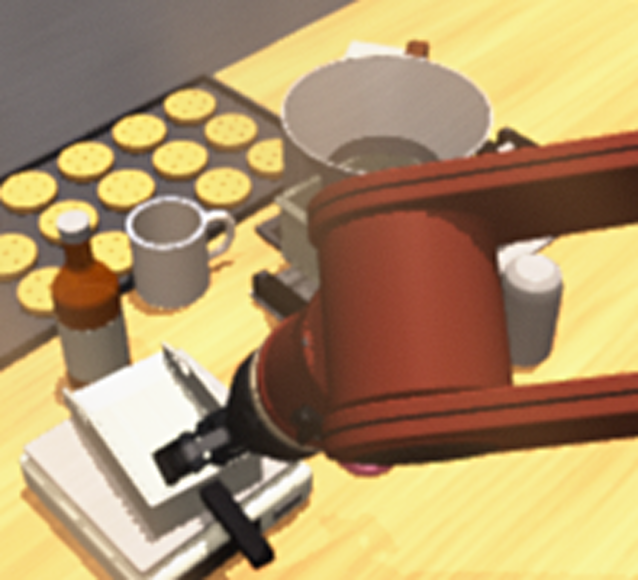

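The scoop stands released and centred on the pan. I'll swing the arm clear for a last look into the box.

```bash
python3 - <<'E'
from h import *
np.set_printoptions(precision=3,suppress=True)
q=np.array(observe()['eef_pos']);move_l(q+np.array([-.02,0,.12]),feed=.15)
q=np.array(observe()['q']);q[0]=-1.3
set_joints(q)
snap('top','topA');snap('side','sideA');print(observe()['time_s'],observe()['eef_pos'])
im,_=world('sideA');cv2.imwrite('pics/hA.png',cv2.resize(im[120:320,200:420,::-1],None,fx=2.9,fy=2.9,interpolation=cv2.INTER_CUBIC))
im,_=world('topA');cv2.imwrite('pics/hT.png',cv2.resize(im[100:270,190:450,::-1],None,fx=3,fy=3,interpolation=cv2.INTER_CUBIC))
im,_=world('sideA');cv2.imwrite('pics/hB.png',cv2.resize(im[160:240,290:400,::-1],None,fx=7,fy=7,interpolation=cv2.INTER_CUBIC))
E
```

```text
34.0167 [ 0.038 -0.415  0.313]
```

View pics/hA.png

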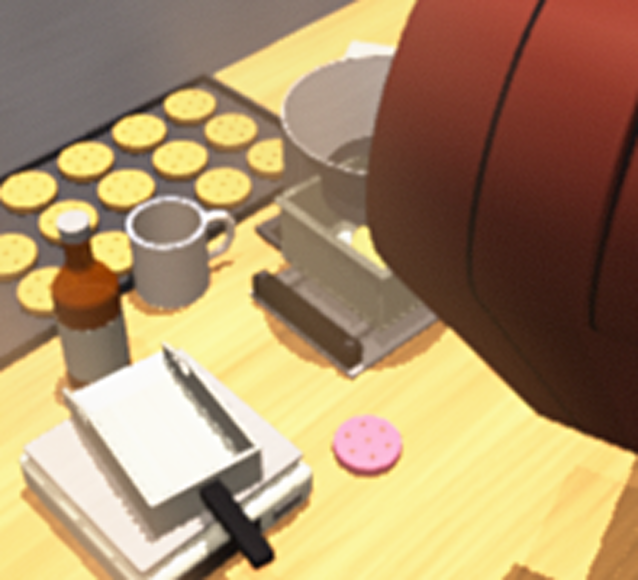

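View pics/hT.png

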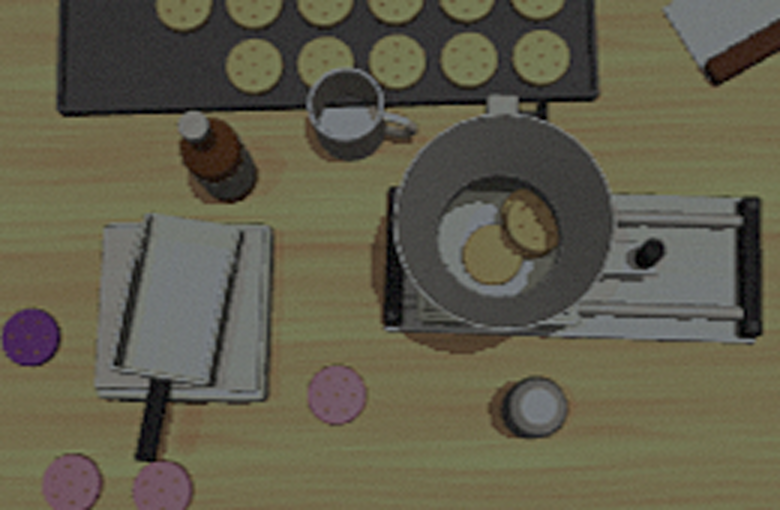

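View pics/hB.png

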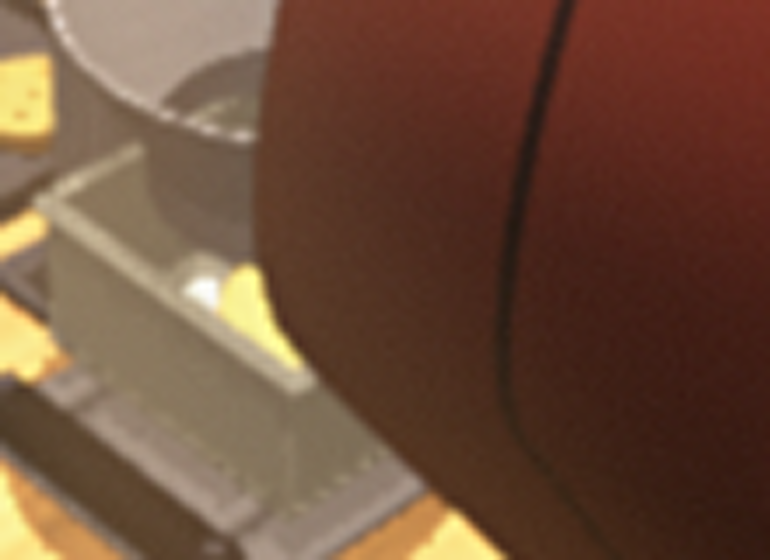

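```bash
python3 - <<'E'
from h import *
np.set_printoptions(precision=4,suppress=True)
f=lambda u,v,z:pl('topA',190+u/3,100+v/3,z)
print('knob',f(652,246,.108),'scoop walls mid',np.mean([f(117,366,.104),f(212,384,.104),f(150,215,.104),f(242,236,.104)],0),'pan',np.mean([f(104,226,.062),f(266,226,.062),f(262,393,.062),f(97,390,.062)],0))
im,W=world('topA')
for u,v in((165,250),(210,260),(150,340),(195,350),(180,300)):
  i,j=int(190+u/3),int(100+v/3);print(np.nanmedian(W[j-1:j+2,i-1:i+2].reshape(-1,3),0))
job_done()
E
```

```text
knob [ 0.5345 -0.2838] scoop walls mid [0.4934 0.1888] pan [0.4905 0.1965]
[0.5533 0.2148 0.0627]
[0.5421 0.1672 0.0635]
[0.4585 0.2297 0.0628]
[0.4483 0.1826 0.0628]
[0.4983 0.1981 0.0633]
the job is handed in; nothing more can be done
```

I finished the task and handed it in at about 34 s of the 70 s allowed. No verdict was reported, and I could only see two of the four biscuits in the box.

I pushed the white box under the spout by its knob, then tipped the scoop into the funnel. I set the empty scoop back on the scale, let go and swung the arm clear.

My last checks:
- **Box position:** the knob is about 155 mm from the funnel's axis, which is the nominal distance. The box is within about 2 mm of the spout's axis, with calibration error on top.
- **Biscuits:** the scoop is empty and none lie on the bench. One visible biscuit sits tilted with its top at about 92 mm, below the 114 mm rim. That height fits the other two lying stacked under it, but this is inferred. The arm blocked the side camera's last view into the box.
- **Scoop:** it stands level, with its floor between 62.7 and 63.5 mm high at five points. It is about 8 mm from the middle of the pan; the limit is 45 mm.
- **Bystanders:** in the last pictures, the bottle, the shaker, the mug and the pink and purple discs stand where they were.

Two things did not go as expected:
- The two cameras disagreed by 4 to 9 mm sideways. I used their average, and gripping the parts bore it out.
- The biscuits slid forward in the scoop at about 22 degrees, well before the stated 40, but by then the mouth was already over the funnel.

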